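# Feel along the nails of a clog sole and press the proud one home

### The arm

A 7-joint arm with a two-finger parallel gripper is mounted at the origin on the work surface. World frame = base frame: x ahead of the robot, y to its left, z up, the work surface at z = 0. Lengths are in m, angles in rad, forces in N, time in s.
With the tool pointing down it reaches from about 0.425 to 0.825 m from the base axis. Payload 3.6 kg.
Tool frame: the origin (TCP) lies where the fingers leave the gripper's body, on its centre line; the fingertips stand 73 mm ahead of it and the grasp point (between the pads) lies 54 mm ahead of it; z points along the fingers, y is the line along which they close (so a half turn about z gives the same grasp; the last joint's range is limited). The gripper opens to 85 mm and grips with 20 to 120 N. Pads are 22 mm wide; open, the fingers measure 114 mm over their backs; the gripper's body (76 mm by 85 mm) begins 54 mm behind the grasp point. The pads swing forward as they close: fully open they stand 13 mm farther back than shut.
Start: joints at [-1.141, 0.615, -0.013, 1.423, 0.008, 1.103, -0.04], TCP at [0.286, 0.584, 0.304] pointing down, gripper open.
Joint ranges: [-3.12, 3.12], [-0.3, 2.06], [-1.34, 1.32], [0.26, 2.42], [-1.36, 4.5], [0.01, 1.98], [-2.84, 2.84]. Speed limits (rad/s): [2.79, 2.79, 3.14, 3.14, 3.14, 3.14, 3.14].

### API

Orientations are given as a unit quaternion [x, y, z, w].
In Python, from station import arm, snapshot, camera_info, ticket gives the robot as it stands. Calls block until the motion is done:
- arm.movep(position, orientation): joint-space move of the TCP to a pose.
- arm.line_to(position, velocity=0.15, ori=None): straight line of the TCP; ori=None keeps the orientation; velocity is the mean speed in m/s.
- arm.move_j(angles): joint-space move.
- arm.move_gripper(opening, effort=None): opening from 0.0 (shut) to 1.0 (fully open); effort is the grip in N (None keeps the last); returns when the fingers have stopped.
- arm.pause(seconds).
- arm.ik(position, orientation): joint angles nearest the present ones, or None.
- snapshot(name): name is "side" or "top" or "wrist"; returns the picture (400x640x3 uint8, blue, green, red); there is no depth.
- camera_info(name): a dict with "fx", "fy", "cx", "cy" (pixels), "R" (3x3) and "t" (3): a world point X has camera coordinates R X + t; the wrist camera has in their place "T_tool_cam" (4x4, takes a point from camera to tool coordinates, whose origin is the TCP and whose axes are the flange's). Camera axes: x right, y down, z forward; pixel columns grow to the right and rows downward; lengths in m; the calibration is good to about 2 mm. The wrist camera is an equidistant fisheye: a pixel r from the principal point sees the ray r / f radians off the axis. A picture is of the moment at which its call begins: read the wrist's pose just before it. camera_info takes no time and is no camera call.
A pose or a line that the arm cannot do raises arm.MotionError and nothing moves.
- ticket.finish_job(): hands the job in; it is judged then, once.
Readings, each from a call of its own:
- arm.read_time(): time.
- arm.read_joint_positions(): joint angles.
- arm.read_dq(): joint speeds.
- arm.read_effort(): joint torques, N m.
- arm.read_tool_pos(): TCP position.
- arm.read_eef_rot(): TCP orientation.
- arm.read_ft_force(): force on the tool from outside, world axes, zero at the start.
- arm.read_wrist_torque(): the same for the moment, N m.
- arm.read_opening(): opening from 0.0 (shut) to 1.0 (fully open).
- arm.read_finger_force(): force on a finger pad.
Only numpy, scipy, OpenCV 4.12 (cv2) and the standard library are available. Lean on these libraries where they do the work, as an engineer would, in place of code of your own. Each camera call takes 0.05 s, during which the arm holds its last target. There are 200 camera calls.

### The job

Check the row of nails on the wooden sole by feel: slowly run your fingertips along it from the heel end to the toe end, over every nail in turn, no more than about a centimetre above the heads or lightly touching them. Then press the last nail, which stands proud at the toe, down until its head sits on the wood like the others, and take your hand away. Do not press hard, do not lift the sole or push it along the bench, and leave everything else where it is.

Things in the scene. Friction and masses are not known exactly. Their poses are not given: they have to be found in the camera images.
- sole: loose pale wooden clog sole, tread up, 268 x 98 x 22 mm, about 0.7 kg: narrow heel, waist, broad forefoot. Origin at the middle of its underside; z up, y from heel to toe, x to its outer edge. One slightly curved row of eight dark steel nail heads (12 mm across, 3 mm high domes, 28 mm apart) runs 14 mm inside the outer edge; seven sit on the wood, the eighth, nearest the toe, stands up
- nail1 (a point): top of nail head 1, counted from the heel (25 mm above the bench, y = -104 mm on the sole); a nail counts as passed when the point midway between the fingertips, fingers pointing down, goes over it at 0.1 m/s or less, within about 10 mm sideways and no more than about 15 mm above it
- nail2 (a point): top of nail head 2, counted from the heel (25 mm above the bench, y = -76 mm on the sole)
- nail3 (a point): top of nail head 3, counted from the heel (25 mm above the bench, y = -48 mm on the sole)
- nail4 (a point): top of nail head 4, counted from the heel (25 mm above the bench, y = -20 mm on the sole)
- nail5 (a point): top of nail head 5, counted from the heel (25 mm above the bench, y = 8 mm on the sole)
- nail6 (a point): top of nail head 6, counted from the heel (25 mm above the bench, y = 36 mm on the sole)
- nail7 (a point): top of nail head 7, counted from the heel (25 mm above the bench, y = 64 mm on the sole)
- proud_top (a point): top of the eighth nail head, at the toe end of the row (y = 92 mm on the sole); starts 30.5 to 32 mm above the bench, 25 mm when its head is down on the wood
- proud (a joint): how far the eighth nail has been pressed in, m: 0 to 0.0015 at the start, 0.007 with its head on the wood; it slides straight down against about 4 N of friction and stays where it is left
- hammer: bystander: small hammer 240 mm long lying on the bench left of the sole, up to 35 mm high
- awl: bystander: thin steel tool with a straight wooden handle, 160 mm long, lying on the bench near the heel of the sole
- nail_box: bystander: open cardboard box 70 x 90 x 30 mm with spare nails, near the sole; origin under its centre
- heel_block: bystander: black rubber heel lift 68 x 67 x 20 mm, near the sole
- glue_jar: bystander: upright jar, 72 mm across, 100 mm high
- polish_tin: bystander: flat round tin, 84 mm across, 30 mm high
- pencil_cup: bystander: grey cup with pencils, 80 mm across, 155 mm high in all
- dressing: bystander: small upright bottle, 54 mm across, 120 mm high

How it is judged:
On the way, in this order (a step that is already met when the one before it is completed fails the run):
1. fingertips pass lightly along the row over nail 1 (horizontal distance between the grasp point and nail1 below 0.013 m and z of the grasp point in the frame of nail1 below 0.04 m and contact force between the fingers and sole below 10 N), for 0.1 s.
2. fingertips pass lightly along the row over nail 2 (horizontal distance between the grasp point and nail2 below 0.013 m and z of the grasp point in the frame of nail2 below 0.04 m and contact force between the fingers and sole below 10 N), for 0.1 s.
3. fingertips pass lightly along the row over nail 3 (horizontal distance between the grasp point and nail3 below 0.013 m and z of the grasp point in the frame of nail3 below 0.04 m and contact force between the fingers and sole below 10 N), for 0.1 s.
4. fingertips pass lightly along the row over nail 4 (horizontal distance between the grasp point and nail4 below 0.013 m and z of the grasp point in the frame of nail4 below 0.04 m and contact force between the fingers and sole below 10 N), for 0.1 s.
5. fingertips pass lightly along the row over nail 5 (horizontal distance between the grasp point and nail5 below 0.013 m and z of the grasp point in the frame of nail5 below 0.04 m and contact force between the fingers and sole below 10 N), for 0.1 s.
6. fingertips pass lightly along the row over nail 6 (horizontal distance between the grasp point and nail6 below 0.013 m and z of the grasp point in the frame of nail6 below 0.04 m and contact force between the fingers and sole below 10 N), for 0.1 s.
7. fingertips pass lightly along the row over nail 7 (horizontal distance between the grasp point and nail7 below 0.013 m and z of the grasp point in the frame of nail7 below 0.04 m and contact force between the fingers and sole below 10 N), for 0.1 s.
8. the proud nail is pressed home (value of joint proud above 0.0055 m), for 0.2 s.
At the end, for the whole second after the job is handed in: The eighth nail is pressed in by at least 5.5 of its 7 mm, the sole lies flat and still within 30 mm of its start, and every bystander is within 20 mm of its start (value of joint proud above 0.0055 m and distance of sole from where it was at the start of the episode below 0.03 m and height (world z) of sole below 0.005 m and angle between sole's own z axis and vertical below 0.05 rad and linear speed of sole below 0.02 m/s and distance of each of hammer, awl, nail_box, heel_block, glue_jar, polish_tin, pencil_cup, dressing from where it was at the start of the episode below 0.02 m); the robot touches nothing.
It fails at once if the sole was lifted (height (world z) of sole above 0.012 m or angle between sole's own z axis and vertical above 0.15 rad).
It fails at once if the sole was pushed along the bench (more than 30 mm) (distance of sole from where it was at the start of the episode above 0.03 m).
It fails at once if the sole was pressed hard (over 40 N) (contact force between the fingers and sole above 40 N).
It fails at once if a bystander was moved (more than 20 mm) (distance of any of hammer, awl, nail_box, heel_block, glue_jar, polish_tin, pencil_cup, dressing from where it was at the start of the episode above 0.02 m).
It also fails if it takes over 40 s, if anything falls off the work surface, if the arm or the gripper's body presses on something with over 40 N, if the wrist force passes 120 N, or if a joint passes its speed limit or range.

## Working session

There is one attempt and no reset: what is moved stays moved. The work goes in short steps, each a Python script; the robot and the scene stay as the last script left them, time stands still between calls to the robot, and variables do not carry over. Pictures are saved under pics/ and viewed, at most 10 in all, crops included, and the job is handed in when it is done.

```bash
mkdir -p pics
python3 - <<'E'
from station import arm,snapshot,camera_info
import cv2
for n in("top","side"):
    cv2.imwrite(f"pics/{n}0.png",snapshot(n)); c=camera_info(n); print(n,c)
print(arm.read_tool_pos(),arm.read_eef_rot(),arm.read_time(),camera_info("wrist"))
E
```

```text
top {'fx': 420.54522370622595, 'fy': 420.54522370622595, 'cx': 318.1689097858354, 'cy': 195.44698646264365, 'R': array([[-0.02769841, -0.99960864,  0.00391889],
       [-0.99560874,  0.02723645, -0.0895623 ],
       [ 0.08942052, -0.00638241, -0.99597351]]), 't': array([0.01906052, 0.57160219, 1.28937538])}
side {'fx': 410.8366898971788, 'fy': 410.8366898971788, 'cx': 323.6995713763492, 'cy': 205.74169627315464, 'R': array([[ 0.76999766, -0.6379528 , -0.01094654],
       [-0.48101192, -0.56913005, -0.66687219],
       [ 0.41920298,  0.51875544, -0.74509171]]), 't': array([-0.4404033 ,  0.30012665,  0.94680269])}
[0.28585581 0.5831804  0.3028471 ] [ 2.25903640e-01  9.74148939e-01 -1.14637275e-03 -2.74206936e-04] 0.1 {'fx': 309.70691628693146, 'fy': 309.70691628693146, 'cx': 319.6985963271153, 'cy': 195.02204872490722, 'T_tool_cam': array([[-1.05176639e-04, -9.63024649e-01, -2.69413277e-01,
         6.87779913e-02],
       [ 9.99999929e-01, -1.98412364e-04,  3.18838652e-04,
        -6.43548010e-04],
       [-3.60504407e-04, -2.69413225e-01,  9.63024602e-01,
        -7.01459385e-02],
       [ 0.00000000e+00,  0.00000000e+00,  0.00000000e+00,
         1.00000000e+00]])}
```

View pics/top0.png

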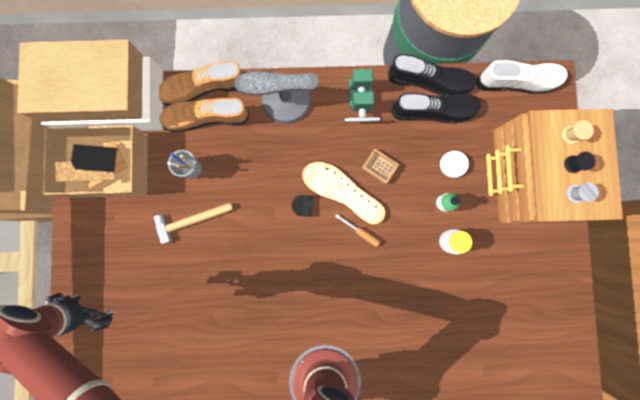

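View pics/side0.png

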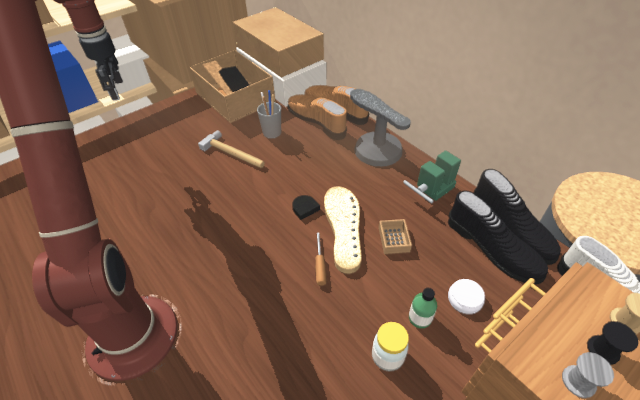

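The top view shows the sole from about (305,165) to (385,220). In the side view its nails run along the right edge, with the heel near (350,268) and the toe near (340,190). I'll zoom in on both.

Run:
```python
import cv2,numpy as np
a=cv2.resize(cv2.imread("pics/top0.png")[155:230,295:395],None,fx=6,fy=6,interpolation=cv2.INTER_CUBIC)
b=cv2.resize(cv2.imread("pics/side0.png")[180:280,315:375],None,fx=6,fy=6,interpolation=cv2.INTER_CUBIC)
cv2.imwrite("pics/ct.png",a);cv2.imwrite("pics/cs.png",b)
```

```text
(no output)
```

View pics/ct.png

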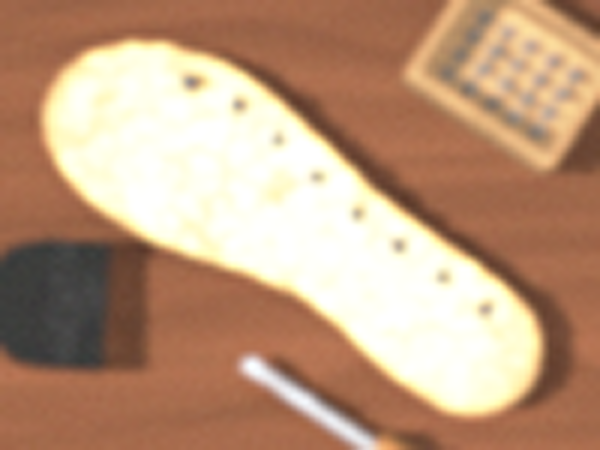

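View pics/cs.png

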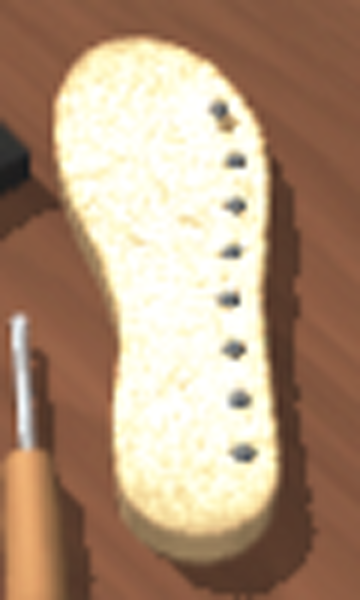

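The crops show nails 8 to 1 in the top view from crop pixel (192,81) to (486,308). In the side view they run from (219,109) to (243,453), and nail 8 casts a detached shadow. I'll triangulate them next.

```bash
cat > h.py <<'E'
from station import arm,snapshot,camera_info
import numpy as np,cv2
from scipy.spatial.transform import Rotation as Rn
LY=np.array([-104,-76,-48,-20,8,36,64,92])/1000
def tri():
    T=np.array([(192,81),(240,104),(279,139),(318,177),(358,213),(399,245),(444,276),(486,308)],float)[::-1]
    S=np.array([(219,109),(235,160),(235,205),(231,251),(229,299),(233,349),(239,399),(243,453)],float)[::-1]
    P=[];U=[]
    for n,p,o in(("top",T,(295,155)),("side",S,(315,180))):
        c=camera_info(n);K=np.array([[c["fx"],0,c["cx"]],[0,c["fy"],c["cy"]],[0,0,1]])
        P.append(K@np.c_[c["R"],c["t"]]);U.append(((p+.5)/6-.5+o).T)
    X=cv2.triangulatePoints(P[0],P[1],U[0],U[1]);return (X[:3]/X[3]).T
E
python3 - <<'E'
from h import *
X=tri();print(X.round(4));print(np.linalg.norm(np.diff(X,axis=0),axis=1).round(4), np.hypot(X[:,0],X[:,1]).round(3))
# bystanders on ground from top view
c=camera_info("top")
for n,u in dict(jar=(455,241),bottle=(448,202),tin=(454,164),box=(380,166),block=(305,206),cup=(183,163)).items():
    d=c["R"].T@np.array([(u[0]-c["cx"])/c["fx"],(u[1]-c["cy"])/c["fy"],1]);o=-c["R"].T@c["t"];print(n,(o-d*o[2]/d[2])[:2].round(3))
E
```

```text
[[ 0.5338 -0.1749  0.0231]
 [ 0.551  -0.1534  0.0247]
 [ 0.568  -0.1308  0.0236]
 [ 0.585  -0.1097  0.0254]
 [ 0.6046 -0.0894  0.0256]
 [ 0.6252 -0.0697  0.0251]
 [ 0.6438 -0.0497  0.0261]
 [ 0.6557 -0.0248  0.033 ]]
[0.0276 0.0284 0.0272 0.0281 0.0285 0.0274 0.0284] [0.562 0.572 0.583 0.595 0.611 0.629 0.646 0.656]
jar [ 0.418 -0.425]
bottle [ 0.542 -0.41 ]
tin [ 0.664 -0.436]
box [ 0.664 -0.198]
block [0.542 0.046]
cup [0.69  0.433]
```

Triangulation is consistent: spacing is about 28 mm, the heads are at about 25 mm and the proud one at 33 mm. Next I'll shut the fingers, move above nail 1 and do the pass at tip height 0.035.

Run:
```python
from h import *
X=tri()
a=np.deg2rad(42.5);q=[np.cos(a),np.sin(a),0,0]
arm.move_gripper(0.0)
arm.movep([X[0,0],X[0,1],0.25],q); print(arm.read_time(),arm.read_joint_positions(),arm.read_opening())
arm.line_to([X[0,0],X[0,1],0.035+.073],0.12)
print(arm.read_time(),arm.read_tool_pos(),arm.read_ft_force())
cv2.imwrite("pics/w1.png",snapshot("wrist"))
cv2.imwrite("pics/s1.png",cv2.resize(snapshot("side")[150:300,270:430],None,fx=4,fy=4,interpolation=cv2.INTER_CUBIC))
```

```text
3.6833 [-0.02018438  0.57339912  0.46464638  1.76266097 -0.32146939  0.88139815
  0.50209691] 0.0027080166822508194
5.0167 [ 0.53423827 -0.17510005  0.10869469] [ 0.11636495 -0.75911144 -0.0379987 ]
```

View pics/w1.png

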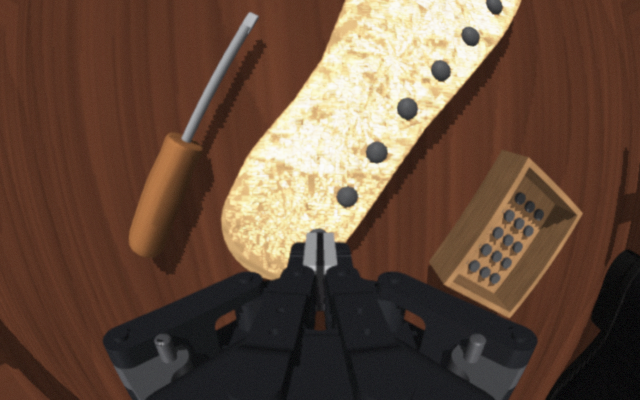

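View pics/s1.png

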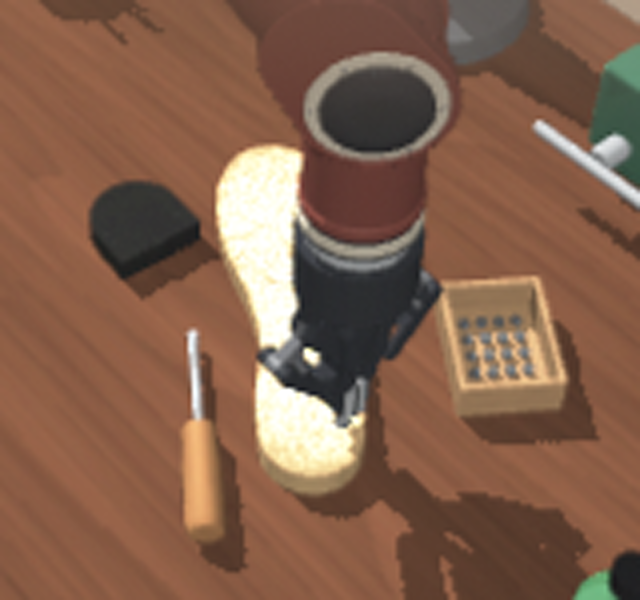

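The wrist view shows the shut fingertips at about (320,235) over nail 1. Nails 2 to 7 run from (347,197) to (495,5), and the nail box is clear to the right. I'll cross-check with the fisheye rays, then make the pass.

Run:
```python
from h import *
X=tri()
c=camera_info("wrist");U=np.array([(347,197),(376,152),(407,108),(441,70),(471,36),(495,5)],float)
d=(U-[c["cx"],c["cy"]])/c["fx"];r=np.linalg.norm(d,axis=1,keepdims=True)
ray=np.c_[d/r*np.sin(r),np.cos(r)]
p=np.array(arm.read_tool_pos());R=Rn.from_quat(arm.read_eef_rot()).as_matrix();T=c["T_tool_cam"]
o=p+R@T[:3,3];w=ray@(R@T[:3,:3]).T
G=o+w*((0.024-o[2])/w[:,2])[:,None]
e=(G-X[1:7])[:,:2];print((e*1000).round(1))
if np.abs(e).max()<.007:
    off=np.zeros(2)
    for x in X[:7]:
        arm.line_to([x[0],x[1],0.036+.073-.001],0.04); arm.pause(.15)
        print(arm.read_time().__round__(2),np.round(arm.read_tool_pos(),4),np.round(arm.read_ft_force(),1))
    x=X[7];arm.line_to([x[0],x[1],0.112],0.04);arm.pause(.2)
    print(np.round(arm.read_tool_pos(),4),np.round(arm.read_ft_force(),1),arm.read_time())
```

```text
[[-1.1  0.6]
 [-1.7  0.4]
 [-1.2  0.9]
 [-0.4  0.3]
 [-0.9  0.2]
 [-0.5  0.7]]
5.52 [ 0.5338 -0.1749  0.1081] [ 0.6 -0.   0.1]
6.51 [ 0.5507 -0.1538  0.108 ] [ 0.7 -0.6  0.5]
7.52 [ 0.5678 -0.1312  0.108 ] [-0.6 -0.2  0.9]
8.49 [ 0.5848 -0.1101  0.108 ] [ 0.3  0.3 -0.1]
9.49 [ 0.6043 -0.0899  0.108 ] [ 0.4  0.1 -0.4]
10.51 [ 0.6249 -0.0701  0.108 ] [-0.1 -0.   0.1]
11.49 [ 0.6436 -0.0501  0.1081] [-0.9  0.2  0.5]
[ 0.6555 -0.0252  0.112 ] [ 0.  -0.4  0.5] 12.5417
```

The two views agree within 2 mm and the pass is done. Now the press, in small steps with force feedback.

Run:
```python
from h import *
p=np.array(arm.read_tool_pos());x,y=p[:2];z=.112
while z>.0935:
    z-=.0005 if z<.1065 else .001
    arm.line_to([x,y,z],0.01);arm.pause(.05)
    f=arm.read_ft_force()[2];print(round(z,4),round(float(arm.read_tool_pos()[2]),4),round(f,1))
    if f>12: break
arm.pause(.4);print(np.round(arm.read_ft_force(),1),np.round(arm.read_tool_pos(),4))
print(arm.read_time())
```

```text
0.111 0.1109 -0.5
0.11 0.1099 0.3
0.109 0.109 -0.2
0.108 0.108 -0.1
0.107 0.1069 0.1
0.106 0.1059 -0.0
0.1055 0.1055 -0.4
0.105 0.105 0.0
0.1045 0.1045 -0.8
0.104 0.104 0.4
0.1035 0.1038 2.9
0.103 0.1033 3.9
0.1025 0.1026 2.7
0.102 0.1019 3.3
0.1015 0.1014 3.0
0.101 0.101 4.8
0.1005 0.1005 3.6
0.1 0.1 3.8
0.0995 0.0995 3.7
0.099 0.099 3.3
0.0985 0.0985 3.8
0.098 0.098 3.5
0.0975 0.0976 4.4
0.097 0.0976 6.6
0.0965 0.0975 7.9
0.096 0.0974 9.7
0.0955 0.0974 11.6
0.095 0.0973 14.9
[-3.9  1.3 14.6] [ 0.6557 -0.0253  0.0973]
21.35
```

The nail travelled about 6.3 mm and then hit a firm stop, so it is home. I'll retreat and check.

Run:
```python
from h import *
p=np.array(arm.read_tool_pos())
arm.line_to([p[0],p[1],.12],0.04);arm.line_to([p[0],p[1],.28],0.15)
arm.line_to([.52,.2,.28],0.2)
print(arm.read_time(),np.round(arm.read_ft_force(),1))
s=cv2.resize(snapshot("side")[180:280,290:400],None,fx=5,fy=5,interpolation=cv2.INTER_CUBIC)
o=cv2.resize(cv2.imread("pics/side0.png")[180:280,290:400],(0,0),fx=5,fy=5,interpolation=cv2.INTER_CUBIC)
cv2.imwrite("pics/f.png",cv2.resize(np.hstack([o,s]),(800,364)))
```

```text
24.8083 [ 0.4 -0.6 -0.2]
```

View pics/f.png

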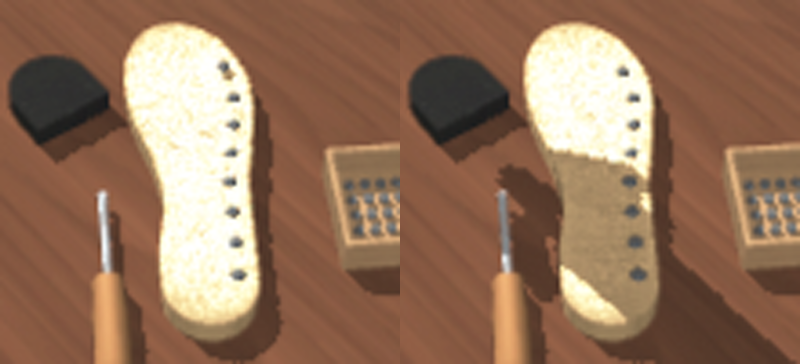

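In the before/after pair, nail 8 has moved from (224,67) to (623,72), which is (223,72) in the left frame. It now sits on the wood with no separate shadow, and nothing else has moved.

```bash
python3 -c "
from station import ticket;print(ticket.finish_job())"
```

```text
the job is handed in; nothing more can be done
None
```

I ran the fingertips over every nail from heel to toe, pressed the eighth nail home with at most about 15 N, moved the hand clear, and handed the job in at about 25 s. The final picture shows nothing else moved; the hand-in returned no verdict.

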